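# Switch on the repair bench in order

### The arm

A 6-joint arm with a two-finger parallel gripper is mounted at the origin on the work surface. World frame = base frame: x ahead of the robot, y to its left, z up, the work surface at z = 0. Lengths are in m, angles in degrees, forces in N, time in s.
With the tool pointing down it reaches from about 0.25 to 0.775 m from the base axis. Payload 4 kg.
Tool frame: the origin (TCP) lies at the very end of the fingers, on their centre line; the grasp point (between the pads) lies 19 mm behind it (r.grip_point_offset is the z of the grasp point in the tool frame, in m); z points along the fingers, y is the line along which they close (so a half turn about z gives the same grasp; the last joint's range is limited). The gripper opens to 85 mm and grips with 20 to 120 N. Pads are 22 mm wide; open, the fingers measure 114 mm over their backs; the gripper's body (76 mm by 85 mm) begins 54 mm behind the grasp point. The pads swing forward as they close: fully open they stand 13 mm farther back than shut.
Start: joints at [64.509, 4.996, 78.535, -0, 96.463, -5.907], TCP at [0.184, 0.518, 0.204] pointing down, gripper open.
Joint ranges: [-177.83, 177.83], [-43.37, 116.18], [15.69, 146.23], [-61.86, 241.86], [9.47, 152.12], [-147.06, 147.06]. Speed limits (degrees/s): [159.86, 159.86, 180, 180, 180, 180].

### API

Orientations are given as a 3x3 rotation matrix whose columns are the frame's x, y, z axes.
In Python, from bench import r gives the robot as it stands.
- The arm moves only by the tool play_rows, never from a script. Its argument "increments" is a list of rows, each an object of numbers: "hand": the gripper's target within -1 to 1 (fully open at 1, half-way at 0, shut at -1); "dx", "dy", "dz": the shift along the tool's x, y, z in mm; "yaw": the turn about the tool's z in degrees. A call has 1 to 12 rows; each row shifts and turns the commanded pose from where the row before left it, along the tool's axes as they then stand; what a row does not reach is not made up. A row lasts 1/12 s, in which the tool goes at most 41.7 mm and 7.16 degrees, less where a joint would pass 70% of its speed; a pose out of reach is approached as far as the arm can. A call is refused whole if a number of a shift passes 41.7 or a number of a turn 7.16, either way. A call with a gripper value outside its range is refused whole. The fingers move at their own pace and stop on an object; "squeeze" is the grip in N (left out, the last holds). Time passes only in rows, so rows that do not move let the fingers close. It gives the time, the measured TCP pose, the force, the opening and the grip force at its end, in the units of the state.
- r.observe(): the state, without advancing time (a new reading comes with each control period).
- r.read_camera(name): name is "scene" or "top"; returns a dict with "pixels" (480x640x3 uint8, red, green, blue), "fx", "fy", "cx", "cy" (pixels), "R" (3x3) and "t" (3): a world point X has camera coordinates R X + t. Camera axes: x right, y down, z forward; pixel columns grow to the right and rows downward; lengths in m; the calibration is good to about 2 mm. A picture is of the moment at which its call begins. There is no depth.
- r.job_done(): hands the job in; it is judged then, once.
The state is a dict: "time": time; "joint_pos": joint angles; "dq": joint speeds; "joint_torque": joint torques, N m; "position": TCP position; "ee_rot": TCP orientation; "force": force on the tool from outside, world axes, zero at the start; "torque": the same for the moment, N m; "grip_width": finger opening in m; "finger_force": force on a finger pad.
Only numpy, scipy, OpenCV 4.12 (cv2) and the standard library are available. Lean on these libraries where they do the work, as an engineer would, in place of code of your own. Each camera call takes 0.05 s, during which the arm holds its last target. There are 200 camera calls.

### The job

Switch on the repair bench with a fingertip: push down the round key (fume extractor) first, then the square key (microscope lamp), then the long bar key (board supply), each gently and most of the way down or fully, where it stays. Leave the hot-air box with the two small studs off, do not pinch, lift or shove the boxes, and leave the other things on the mat where they are.

Things in the scene. Friction and masses are not known exactly. Their poses are not given: they have to be found in the camera images.
- round_box: Loose grey switch box of the fume extractor, 84 (its x) x 64 (its y) x 32 mm high (its top without the key), about 0.5 kg, on rubber feet; the key stands 18 mm proud of the middle of its top: one round cap, 28 mm across. Origin: centre of the underside; z up. The four boxes have the same colours and only the key's shape differs.
- round_key (a joint): Travel of that box's key: 0 = up, grows as it is pushed down, 0.008 m = bottom stop. About 2.5 N moves it and it stays where it is left. The cap sits on it on a stiff spring (2 N per mm, at most 6 mm), so the cap first gives a little over 1 mm before the key moves, springs back by that on release, and cushions the bottom stop.
- round_top (a point): Middle of the key's top surface (for the studs: midway between the two, level with their tops); it moves with the cap. Untouched, it is 50 mm above the box's underside when the key is up and 42 mm when it is at the bottom stop.
- square_box: Loose grey switch box of the microscope lamp, 84 (its x) x 64 (its y) x 32 mm high (its top without the key), about 0.5 kg, on rubber feet; the key stands 18 mm proud of the middle of its top: one square cap, 26 x 26 mm. Origin: centre of the underside; z up. The four boxes have the same colours and only the key's shape differs.
- square_key (a joint): Travel of that box's key: 0 = up, grows as it is pushed down, 0.008 m = bottom stop. About 2.5 N moves it and it stays where it is left. The cap sits on it on a stiff spring (2 N per mm, at most 6 mm), so the cap first gives a little over 1 mm before the key moves, springs back by that on release, and cushions the bottom stop.
- square_top (a point): Middle of the key's top surface (for the studs: midway between the two, level with their tops); it moves with the cap. Untouched, it is 50 mm above the box's underside when the key is up and 42 mm when it is at the bottom stop.
- bar_box: Loose grey switch box of the board power supply, 84 (its x) x 64 (its y) x 32 mm high (its top without the key), about 0.5 kg, on rubber feet; the key stands 18 mm proud of the middle of its top: one long bar cap, 18 mm along the box's x by 48 mm along its y. Origin: centre of the underside; z up. The four boxes have the same colours and only the key's shape differs.
- bar_key (a joint): Travel of that box's key: 0 = up, grows as it is pushed down, 0.008 m = bottom stop. About 2.5 N moves it and it stays where it is left. The cap sits on it on a stiff spring (2 N per mm, at most 6 mm), so the cap first gives a little over 1 mm before the key moves, springs back by that on release, and cushions the bottom stop.
- bar_top (a point): Middle of the key's top surface (for the studs: midway between the two, level with their tops); it moves with the cap. Untouched, it is 50 mm above the box's underside when the key is up and 42 mm when it is at the bottom stop.
- twin_box: Loose grey switch box of the hot-air blower, 84 (its x) x 64 (its y) x 32 mm high (its top without the key), about 0.5 kg, on rubber feet; the key stands 18 mm proud of the middle of its top: two small round studs, each 16 mm across, 30 mm apart along the box's y, that move together; to be left up. Origin: centre of the underside; z up. The four boxes have the same colours and only the key's shape differs.
- twin_key (a joint): Travel of that box's key: 0 = up, grows as it is pushed down, 0.008 m = bottom stop. About 2.5 N moves it and it stays where it is left. The cap sits on it on a stiff spring (2 N per mm, at most 6 mm), so the cap first gives a little over 1 mm before the key moves, springs back by that on release, and cushions the bottom stop.
- twin_top (a point): Middle of the key's top surface (for the studs: midway between the two, level with their tops); it moves with the cap. Untouched, it is 50 mm above the box's underside when the key is up and 42 mm when it is at the bottom stop.
- flux_jar: Small jar standing between the boxes, 34 mm across, 45 mm high; loose, to be left alone. Origin: underside, at its middle (on the mat).
- screwdriver: Screwdriver lying between the boxes, 150 mm long along its x, handle to -x; loose, to be left alone. Origin: underside, at its middle (on the mat).
- dropper: Small bottle standing between the boxes, 34 mm across, 85 mm high; loose, to be left alone. Origin: underside, at its middle (on the mat).
- spool: Solder spool lying flat, 64 mm across, 32 mm high; loose, to be left alone. Origin: underside, at its middle (on the mat).
- tin: Open steel tin of brass shavings, 66 mm across, 35 mm high; loose, to be left alone. Origin: underside, at its middle (on the mat).
- tweezers: Dark steel tweezers lying flat, 140 mm long along their x; loose, to be left alone. Origin: underside, at its middle (on the mat).
- board: Fixed green circuit board lying on the mat beyond the boxes, 150 (x) x 220 (y) mm, parts up to 16 mm high; origin: centre of its underside. The blue mat is 4 mm thick, its top at z = 0.004.
Things that resemble listed ones, but are neither listed nor needed, are in the scene too. Leave any red look-alike of the bar_box alone.

How it is judged:
By the outcome, as a careful person would: the job done as asked, in the order asked, and still so for the second after the job is handed in, with the robot touching nothing.
It also fails if it takes over 54 s, if anything falls off the work surface, if the arm or the gripper's body presses on something with over 40 N, if the wrist force passes 120 N, or if a joint passes its speed limit or range.

## Working session

There is one attempt and no reset: what is moved stays moved. The work goes in short steps, Python scripts to look and compute and a tool call to move; the robot and the scene stay as the last step left them, time stands still between calls to the robot, and variables do not carry over. Pictures are saved under pics/ and viewed, at most 10 in all, crops included, and the job is handed in when it is done.

Besides the shell and the picture viewer there is one more tool, called after "Request:" as name([rows], argument=value, ...), one row to a line, values as JSON. play_rows: Moves the arm, as the interface text tells. Its arguments: {"type":"object","properties":{"increments":{"type":"array","items":{"type":"object","properties":{"hand":{"type":"number"},"dx":{"type":"number"},"dy":{"type":"number"},"dz":{"type":"number"},"yaw":{"type":"number"}}}},"squeeze":{"type":"number"}},"required":["increments"]}

```bash
mkdir -p pics; ls; python3 - <<'E'
from bench import r
import cv2
for n in("scene","top"):
    c=r.read_camera(n);cv2.imwrite(f"pics/{n}0.png",c["pixels"][:,:,::-1])
    print(n,c["fx"],c["fy"],c["cx"],c["cy"],c["R"],c["t"])
o=r.observe();print(o)
E
```

```text
pics
scene 519.4158440507315 519.4158440507315 322.5713837587997 241.63127013534148 [[ 0.61408243  0.78920526 -0.00760438]
 [ 0.63426995 -0.499215   -0.59032704]
 [-0.46968543  0.35768623 -0.80712834]] [-0.46822295 -0.26622309  1.49838374]
top 505.7231193584766 505.7231193584766 326.2548704610046 239.57455758558032 [[-0.02387894 -0.99957205  0.01689733]
 [-0.99061905  0.02138347 -0.13496909]
 [ 0.13455    -0.01996173 -0.99070572]] [0.12028151 0.60541651 1.32815523]
{'time': 0.1, 'joint_pos': array([ 6.45072114e+01,  5.03535174e+00,  7.86174289e+01,  1.31227834e-03,
        9.64634140e+01, -5.90704847e+00]), 'dq': array([ 0.02304589, -0.15249536, -0.17683594, -0.13529873,  0.15583051,
        0.02336225]), 'joint_torque': array([ 1.72266751e-03, -3.53016901e+01, -3.14216316e+01, -1.63953669e-04,
        7.98489695e-03,  1.36486764e-05]), 'position': array([0.18414346, 0.51771482, 0.20333979]), 'ee_rot': array([[-9.42141664e-01,  3.35213792e-01, -8.93379056e-04],
       [ 3.35214902e-01,  9.42139933e-01, -1.82073828e-03],
       [ 2.31351502e-04, -2.01486737e-03, -9.99997943e-01]]), 'force': array([-0.75151749,  0.63883638,  0.40664934]), 'torque': array([-0.0051819 , -0.01817501,  0.02869592]), 'finger_force': 0.0, 'grip_width': 0.0854935004091101}
```

View pics/top0.png

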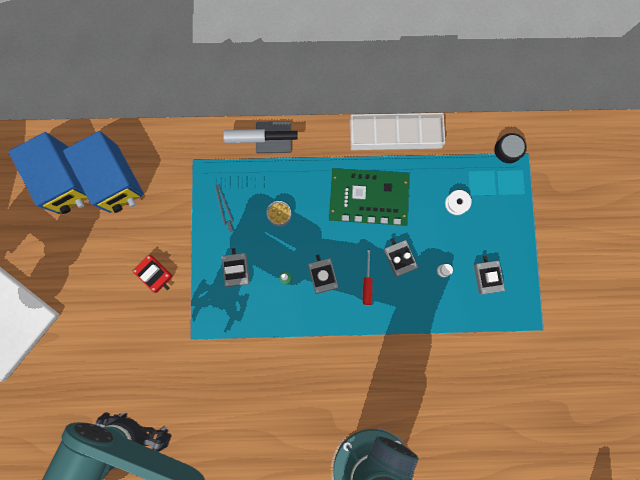

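View pics/scene0.png

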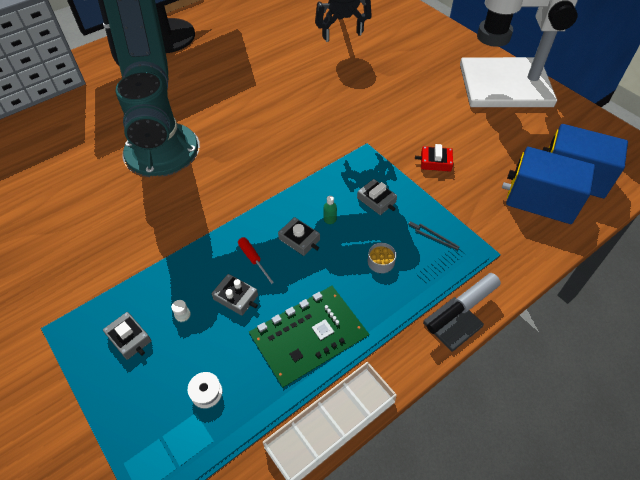

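The top view shows four grey boxes: bar at (235,268), round (323,275), twin (400,257) and square (490,277). The jar is at (445,270) and the dropper at (285,278). The scene view shows the same boxes at (377,193), (299,232), (235,292) and (126,333). The red look-alike is off the mat. Next I'll locate the white caps in both views.

```bash
cat > h.py <<'E'
import numpy as np,cv2
from bench import r
def cap(c,u,v,w=16):
    p=c["pixels"].astype(int);m=((p.min(2)>165)&(np.ptp(p,axis=2)<40)).astype(np.uint8)
    n,l,s,ce=cv2.connectedComponentsWithStats(m)
    k=[i for i in range(1,n) if s[i,4]>15 and np.hypot(*(ce[i]-(u,v)))<w]
    return [(ce[i],s[i]) for i in k]
def ray(c,uv):
    d=c["R"].T@np.array([(uv[0]-c["cx"])/c["fx"],(uv[1]-c["cy"])/c["fy"],1]);o=-c["R"].T@c["t"];return o,d
def plane(c,uv,z):
    o,d=ray(c,uv);return o+d*(z-o[2])/d[2]
def tri(c1,a,c2,b):
    o,d=ray(c1,a);q,e=ray(c2,b);s=np.linalg.lstsq(np.c_[d,-e],q-o,rcond=None)[0]
    A=o+d*s[0];B=q+e*s[1];return (A+B)/2,np.linalg.norm(A-B)
E
python3 - <<'E'
from h import *
np.set_printoptions(precision=4,suppress=True)
T=r.read_camera("top");S=r.read_camera("scene")
for n,a,b in(("bar",(235,268),(377,190)),("round",(323,275),(299,230)),("twin",(400,257),(235,290)),("square",(490,277),(124,329))):
    A=cap(T,*a);B=cap(S,*b);print(n,[(x[0],x[1][2:]) for x in A],[(x[0],x[1][2:]) for x in B])
    for x in A: print(' T',plane(T,x[0],.054))
    for x in B: print(' S',plane(S,x[0],.054))
    if len(A)==1==len(B): print(' tri',tri(T,A[0][0],S,B[0][0]))
for n,a,b in(("dropper",(285,278),(330,202)),("jar",(445,270),(181,311))): print(n,plane(T,a,.06))
t=cv2.cvtColor(T["pixels"],cv2.COLOR_RGB2BGR);s=cv2.cvtColor(S["pixels"],cv2.COLOR_RGB2BGR)
f=lambda i,u,v:cv2.resize(i[v-30:v+30,u-40:u+40],(400,300),interpolation=cv2.INTER_CUBIC)
cv2.imwrite("pics/c.png",np.vstack([np.hstack([f(t,323,275),f(t,490,277)]),np.hstack([f(t,235,268),f(s,377,193)])]))
E
```

```text
bar [(array([233.789 , 268.5963]), array([ 18,   8, 109], dtype=int32))] []
 T [0.5338 0.3535 0.054 ]
round [(array([322.9014, 275.0986]), array([ 9,  9, 71], dtype=int32))] []
 T [0.5112 0.1179 0.054 ]
twin [(array([406.8667, 255.2333]), array([ 7,  6, 30], dtype=int32)), (array([396.6786, 259.3214]), array([ 6,  6, 28], dtype=int32))] [(array([236.5152, 282.0909]), array([ 6,  7, 33], dtype=int32)), (array([248.25  , 293.7059]), array([13, 16, 68], dtype=int32)), (array([228.4286, 291.9429]), array([ 6,  7, 35], dtype=int32))]
 T [ 0.5592 -0.1077  0.054 ]
 T [ 0.5489 -0.08    0.054 ]
 S [ 0.5506 -0.0798  0.054 ]
 S [ 0.5923 -0.0755  0.054 ]
 S [ 0.5613 -0.1077  0.054 ]
square [(array([491.8155, 276.4078]), array([ 12,  11, 103], dtype=int32))] [(array([122.2137, 328.3817]), array([ 16,  15, 131], dtype=int32))]
 T [ 0.4975 -0.3322  0.054 ]
 S [ 0.4984 -0.3325  0.054 ]
 tri (array([ 0.4976, -0.3326,  0.0528]), np.float64(7.532488977525373e-05))
dropper [0.5055 0.218  0.06  ]
jar [ 0.517  -0.2063  0.06  ]
```

View pics/c.png

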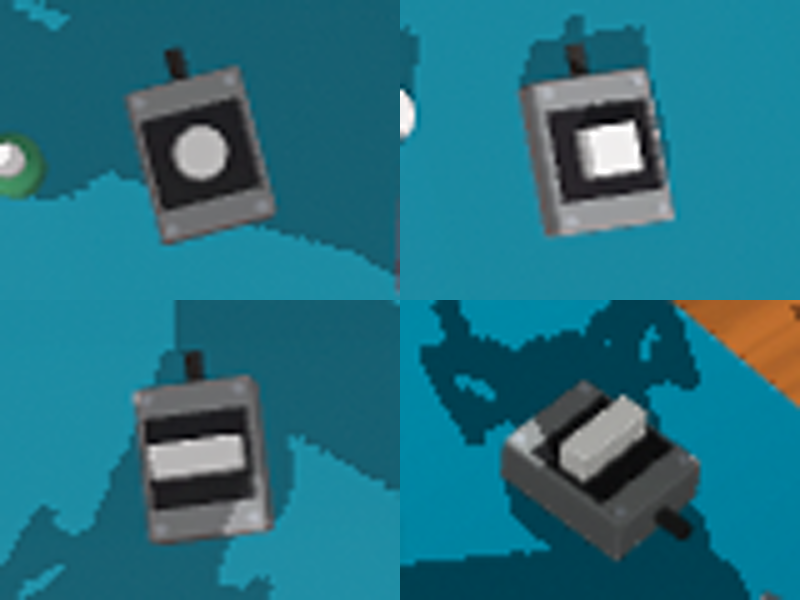

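The crops confirm the cap centres. Both views agree on square to about 1 mm, and its triangulated height of 0.053 fits the expected 0.054. Targets are round (0.511,0.118), square (0.498,-0.3325) and bar (0.534,0.3535). I'll go above round with the fingers shut.

Request:
play_rows([
  {"hand": -1, "dx": -32, "dy": -19},
  {"hand": -1, "dx": -32, "dy": -19},
  {"hand": -1, "dx": -32, "dy": -19},
  {"hand": -1, "dx": -32, "dy": -19},
  {"hand": -1, "dx": -32, "dy": -19},
  {"hand": -1, "dx": -32, "dy": -19},
  {"hand": -1, "dx": -32, "dy": -19},
  {"hand": -1, "dx": -32, "dy": -19},
  {"hand": -1, "dx": -32, "dy": -19},
  {"hand": -1, "dx": -32, "dy": -19},
  {"hand": -1, "dx": -32, "dy": -19},
  {"hand": -1, "dx": -32, "dy": -19},
])

```text
invalid input
```

Request:
play_rows([
  {"hand": -1, "dx": -29, "dy": -20},
  {"hand": -1, "dx": -29, "dy": -19},
  {"hand": -1, "dz": 30},
  {"hand": -1, "dz": 30},
  {"hand": -1, "dz": 25},
  {"hand": -1, "dz": 20},
  {"hand": -1},
  {"hand": -1},
  {"hand": -1},
])

```text
invalid input
```

```bash
cat > look.py <<'E'
from h import *
import sys
np.set_printoptions(precision=4,suppress=True)
o=r.observe();print(o["time"],o["position"],o["force"],o["grip_width"],o["joint_pos"]);R=o["ee_rot"]
g=np.array([float(v) for v in sys.argv[1:4]]);print("tool delta mm",1000*R.T@(g-o["position"]));print(R)
if len(sys.argv)>4:
    out=[]
    for n in("scene","top"):
        c=r.read_camera(n);q=c["R"]@g+c["t"];u=int(c["fx"]*q[0]/q[2]+c["cx"]);v=int(c["fy"]*q[1]/q[2]+c["cy"])
        u=min(max(u,60),580);v=min(max(v,60),420)
        out.append(cv2.resize(c["pixels"][v-60:v+60,u-40:u+40,::-1],(400,600),interpolation=cv2.INTER_CUBIC))
    cv2.imwrite(sys.argv[4],np.hstack(out))
E
python3 look.py .511 .118 .054 pics/r1.png
```

```text
0.2 [0.1842 0.5179 0.2037] [-0.0662 -0.0394  0.4073] 0.08544901808050884 [64.5096  5.0254 78.5924  0.0004 96.4612 -5.9077]
tool delta mm [-441.943  -267.0151  149.9564]
[[-0.9422  0.3352 -0.0006]
 [ 0.3352  0.9422 -0.0012]
 [ 0.0001 -0.0014 -1.    ]]
```

View pics/r1.png

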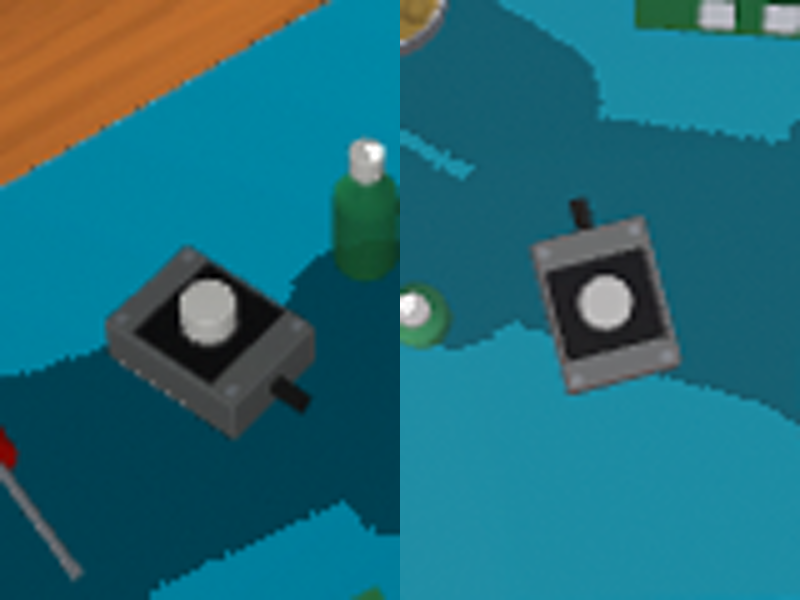

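The arm didn't move because both calls were refused. The picture shows the round cap at (208,305) in the left half and (605,302) in the right half, so the projected target is within about 1.5 source px. I'll retry with every field filled in.

Request:
play_rows([
  {"hand": -1, "dx": -32, "dy": -19, "dz": 0, "yaw": 0},
  {"hand": -1, "dx": -32, "dy": -19, "dz": 0, "yaw": 0},
  {"hand": -1, "dx": -32, "dy": -19, "dz": 0, "yaw": 0},
  {"hand": -1, "dx": -32, "dy": -19, "dz": 0, "yaw": 0},
  {"hand": -1, "dx": -32, "dy": -19, "dz": 0, "yaw": 0},
  {"hand": -1, "dx": -32, "dy": -19, "dz": 0, "yaw": 0},
  {"hand": -1, "dx": -32, "dy": -19, "dz": 0, "yaw": 0},
  {"hand": -1, "dx": -32, "dy": -19, "dz": 0, "yaw": 0},
  {"hand": -1, "dx": -32, "dy": -19, "dz": 0, "yaw": 0},
  {"hand": -1, "dx": -32, "dy": -19, "dz": 0, "yaw": 0},
  {"hand": -1, "dx": -32, "dy": -19, "dz": 0, "yaw": 0},
  {"hand": -1, "dx": -32, "dy": -19, "dz": 0, "yaw": 0},
], squeeze=20)

```text
time: 1.3
position: [0.4706, 0.173, 0.2046]
ee_rot: [[-0.942, 0.335, 0.001], [0.335, 0.942, 0.0], [-0.0, 0.0, -1.0]]
force: [0.0, 0.4, -0.6]
grip_width: 0.0002
finger_force: 0.0
```

Request:
play_rows([
  {"hand": -1, "dx": -29, "dy": -20, "dz": 0, "yaw": 0},
  {"hand": -1, "dx": -29, "dy": -19, "dz": 0, "yaw": 0},
  {"hand": -1, "dx": 0, "dy": 0, "dz": 30, "yaw": 0},
  {"hand": -1, "dx": 0, "dy": 0, "dz": 30, "yaw": 0},
  {"hand": -1, "dx": 0, "dy": 0, "dz": 30, "yaw": 0},
  {"hand": -1, "dx": 0, "dy": 0, "dz": 25, "yaw": 0},
  {"hand": -1, "dx": 0, "dy": 0, "dz": 15, "yaw": 0},
  {"hand": -1, "dx": 0, "dy": 0, "dz": 0, "yaw": 0},
  {"hand": -1, "dx": 0, "dy": 0, "dz": 0, "yaw": 0},
  {"hand": -1, "dx": 0, "dy": 0, "dz": 0, "yaw": 0},
])

```text
time: 2.13
position: [0.5123, 0.1187, 0.076]
ee_rot: [[-0.942, 0.335, 0.003], [0.335, 0.942, 0.0], [-0.002, 0.001, -1.0]]
force: [0.3, -0.4, 0.7]
grip_width: -0.0003
finger_force: 0.0
```

```bash
python3 look.py .511 .118 .054 pics/r2.png
```

```text
2.1333 [0.5123 0.1187 0.076 ] [ 0.3344 -0.4484  0.6837] -0.0003200654512148411 [  6.8598   5.3636  92.9579   0.0054  81.5295 -63.5613]
tool delta mm [ 1.0877 -1.1137 21.9564]
[[-0.9422  0.3351  0.0026]
 [ 0.3351  0.9422  0.0004]
 [-0.0023  0.0012 -1.    ]]
```

View pics/r2.png

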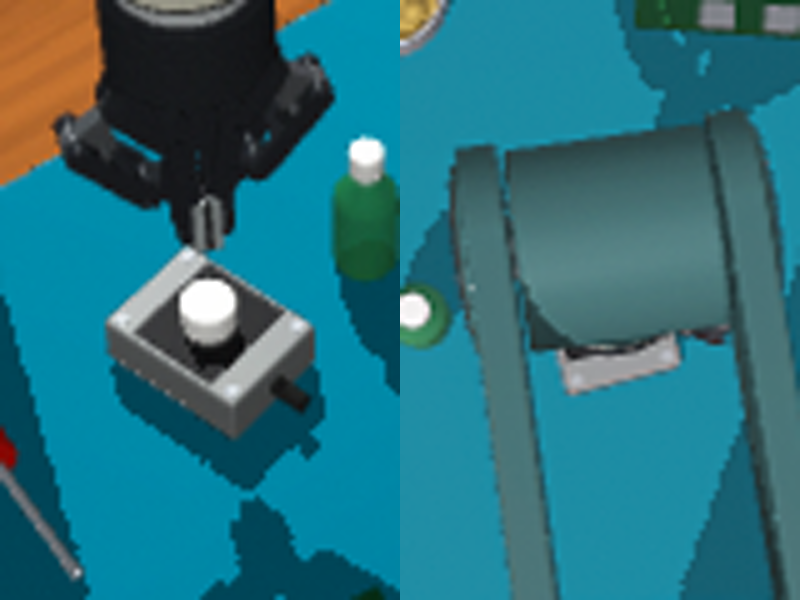

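The shut fingertip at (207,240) is in line above the round cap at (208,305). I'll lower it in small steps and watch the force.

Request:
play_rows([
  {"hand": -1, "dx": 1, "dy": -1, "dz": 6, "yaw": 0},
  {"hand": -1, "dx": 0, "dy": 0, "dz": 6, "yaw": 0},
  {"hand": -1, "dx": 0, "dy": 0, "dz": 4, "yaw": 0},
  {"hand": -1, "dx": 0, "dy": 0, "dz": 2, "yaw": 0},
  {"hand": -1, "dx": 0, "dy": 0, "dz": 2, "yaw": 0},
  {"hand": -1, "dx": 0, "dy": 0, "dz": 1, "yaw": 0},
  {"hand": -1, "dx": 0, "dy": 0, "dz": 1, "yaw": 0},
  {"hand": -1, "dx": 0, "dy": 0, "dz": 0, "yaw": 0},
  {"hand": -1, "dx": 0, "dy": 0, "dz": 0, "yaw": 0},
  {"hand": -1, "dx": 0, "dy": 0, "dz": 0, "yaw": 0},
])

```text
time: 3.07
position: [0.5102, 0.1179, 0.0526]
ee_rot: [[-0.942, 0.335, 0.0], [0.335, 0.942, 0.0], [-0.0, 0.0, -1.0]]
force: [0.0, 0.7, -0.2]
grip_width: -0.0
finger_force: 0.0
```

Request:
play_rows([
  {"hand": -1, "dx": 0, "dy": 0, "dz": 1, "yaw": 0},
  {"hand": -1, "dx": 0, "dy": 0, "dz": 1, "yaw": 0},
  {"hand": -1, "dx": 0, "dy": 0, "dz": 1, "yaw": 0},
  {"hand": -1, "dx": 0, "dy": 0, "dz": 0, "yaw": 0},
  {"hand": -1, "dx": 0, "dy": 0, "dz": 0, "yaw": 0},
])

```text
time: 3.48
position: [0.5099, 0.1179, 0.0493]
ee_rot: [[-0.942, 0.335, -0.0], [0.335, 0.942, 0.0], [0.0, -0.0, -1.0]]
force: [-0.0, 0.0, -0.3]
grip_width: 0.0001
finger_force: 0.0
```

```bash
python3 look.py .511 .118 .054 pics/r3.png; python3 - <<'E'
from h import *
print(r.observe()["force"]); r.read_camera("top");print(r.observe()["force"],r.observe()["position"])
E
```

```text
3.4833 [0.5099 0.1179 0.0493] [-0.0349  0.0401 -0.283 ] 6.118958466524169e-05 [  6.8077   6.4535  94.9821   0.0055  78.5798 -63.6131]
tool delta mm [-1.0005  0.4553 -4.7399]
[[-0.9422  0.3351 -0.0003]
 [ 0.3351  0.9422  0.0001]
 [ 0.0003 -0.     -1.    ]]
[-0.04505785  0.08830664 -0.11844496]
[-0.01448672  0.15588121 -0.10506722] [0.51005198 0.1179072  0.04943875]
```

View pics/r3.png

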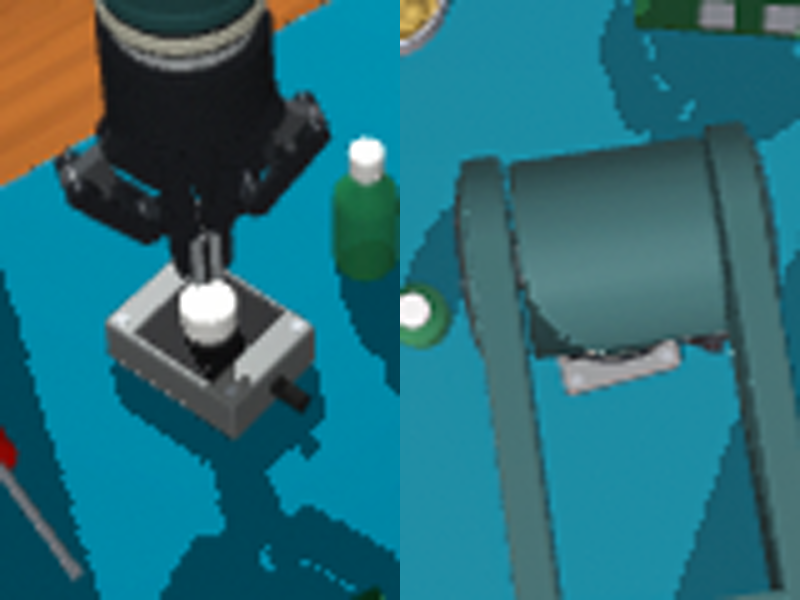

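```bash
python3 - <<'E'
from h import *
g=np.array([.511,.118,.054]);c=r.read_camera("scene")
def P(X):
    q=c["R"]@X+c["t"];return np.array([c["fx"]*q[0]/q[2]+c["cx"],c["fy"]*q[1]/q[2]+c["cy"]])
p0=P(g).astype(int);p=r.observe()["position"]
f=lambda X:(P(X)-p0+(40,60))*5
print("cap top",f(g),"TCP",f(p),[f(p+[0,0,d]) for d in(.005,.01,.015)])
i=c["pixels"][p0[1]-25:p0[1]+20,p0[0]-30:p0[0]+30,::-1]
cv2.imwrite("pics/r4.png",cv2.resize(i,(800,600),interpolation=cv2.INTER_NEAREST))
E
```

```text
cap top [200.35537104 300.18958588] TCP [199.52280868 304.80639355] [array([199.03223044, 298.50464837]), array([198.53849203, 292.16230889]), array([198.04156279, 285.7789816 ])]
```

View pics/r4.png

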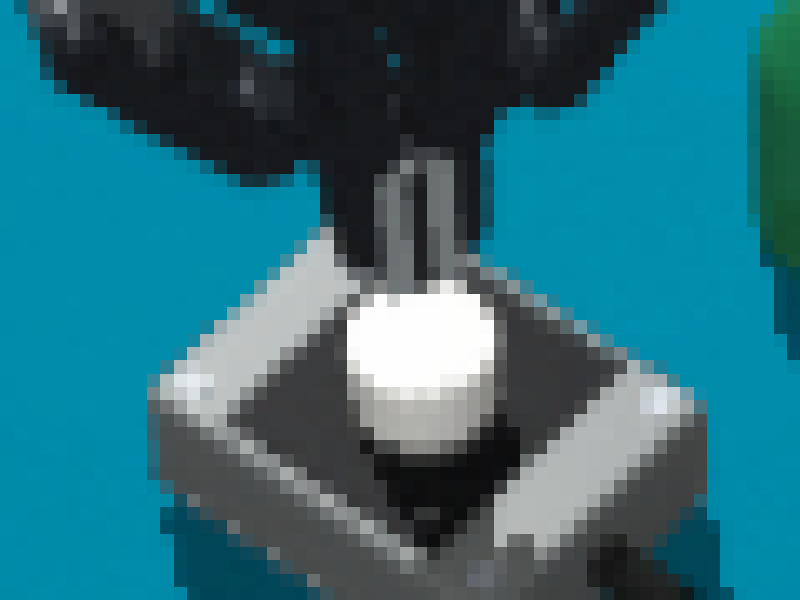

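This shows the cap top, centred at (420,340), fully lit and unobscured. The fingertips end at about row 285, and no shadow falls on the cap. So the shut tip is still well above the cap, which agrees with the zero force. I'll keep feeling downward in small steps.

Request:
play_rows([
  {"hand": -1, "dx": -1, "dy": 0, "dz": 1, "yaw": 0},
  {"hand": -1, "dx": 0, "dy": 0, "dz": 1, "yaw": 0},
  {"hand": -1, "dx": 0, "dy": 0, "dz": 1, "yaw": 0},
  {"hand": -1, "dx": 0, "dy": 0, "dz": 1, "yaw": 0},
  {"hand": -1, "dx": 0, "dy": 0, "dz": 0, "yaw": 0},
  {"hand": -1, "dx": 0, "dy": 0, "dz": 0, "yaw": 0},
])

```text
time: 4.18
position: [0.5108, 0.1175, 0.0452]
ee_rot: [[-0.942, 0.335, -0.0], [0.335, 0.942, 0.0], [0.0, -0.0, -1.0]]
force: [1.4, 0.8, -0.4]
grip_width: 0.0001
finger_force: 0.0
```

```bash
cat > st.py <<'E'
from h import *
np.set_printoptions(precision=4,suppress=True)
F=[]
for k in range(4):
    c=r.read_camera("scene");F.append(r.observe()["force"])
o=r.observe();print(o["time"],o["position"],np.mean(F,0),o["torque"],r.grip_point_offset)
C=cap(c,301,233,12);print([(x[0],x[1]) for x in C])
E
python3 st.py
```

```text
4.3833 [0.511  0.1176 0.0455] [-0.0433 -0.4726  0.377 ] [ 0.0062  0.0022 -0.0681] -0.0187
[(array([297.9239, 229.4891]), array([293, 225,  11,  11,  92], dtype=int32)), (array([310.4348, 236.8986]), array([304, 231,  14,  13,  69], dtype=int32))]
```

Request:
play_rows([
  {"hand": -1, "dx": 0, "dy": 0, "dz": 1, "yaw": 0},
  {"hand": -1, "dx": 0, "dy": 0, "dz": 1, "yaw": 0},
  {"hand": -1, "dx": 0, "dy": 0, "dz": 1, "yaw": 0},
  {"hand": -1, "dx": 0, "dy": 0, "dz": 1, "yaw": 0},
  {"hand": -1, "dx": 0, "dy": 0, "dz": 0, "yaw": 0},
  {"hand": -1, "dx": 0, "dy": 0, "dz": 0, "yaw": 0},
])

```text
time: 4.88
position: [0.5109, 0.1176, 0.0413]
ee_rot: [[-0.942, 0.335, -0.0], [0.335, 0.942, 0.0], [0.0, -0.0, -1.0]]
force: [1.2, 1.0, 0.1]
grip_width: 0.0001
finger_force: 0.0
```

```bash
python3 st.py
```

```text
5.0833 [0.511  0.1176 0.0415] [-0.2856  0.0485  0.0445] [ 0.0049 -0.0222  0.0002] -0.0187
[(array([297.9643, 229.869 ]), array([293, 225,  11,  11,  84], dtype=int32)), (array([310.8333, 236.5152]), array([304, 230,  14,  14,  66], dtype=int32))]
```

Request:
play_rows([
  {"hand": -1, "dx": 0, "dy": 0, "dz": 1, "yaw": 0},
  {"hand": -1, "dx": 0, "dy": 0, "dz": 1, "yaw": 0},
  {"hand": -1, "dx": 0, "dy": 0, "dz": 1, "yaw": 0},
  {"hand": -1, "dx": 0, "dy": 0, "dz": 1, "yaw": 0},
  {"hand": -1, "dx": 0, "dy": 0, "dz": 0, "yaw": 0},
  {"hand": -1, "dx": 0, "dy": 0, "dz": 0, "yaw": 0},
])

```text
time: 5.58
position: [0.5109, 0.1176, 0.0373]
ee_rot: [[-0.942, 0.335, -0.0], [0.335, 0.942, 0.0], [0.0, -0.0, -1.0]]
force: [-1.3, 0.5, 0.8]
grip_width: 0.0002
finger_force: 0.0
```

```bash
python3 st.py; python3 - <<'E'
from h import *
c=r.read_camera("scene");i=c["pixels"][208:253,270:330,::-1]
cv2.imwrite("pics/r5.png",cv2.resize(i,(800,600),interpolation=cv2.INTER_NEAREST))
E
```

```text
5.7833 [0.511  0.1176 0.0375] [ 0.2255 -0.3046  0.2336] [-0.0356  0.0371 -0.0001] -0.0187
[(array([297.9859, 230.3803]), array([293, 225,  11,  11,  71], dtype=int32)), (array([311.0312, 236.3594]), array([306, 231,  12,  13,  64], dtype=int32))]
```

View pics/r5.png

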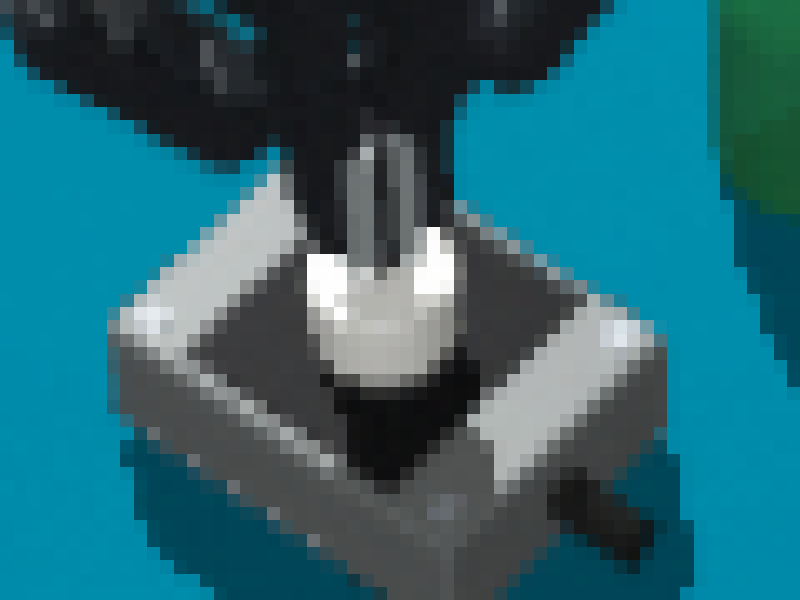

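The tips now overlap the far part of the cap, ending at about (380,265), and their shadow falls on the cap at (380,310). The fingers are over the cap but not yet touching it. I'll continue down.

Request:
play_rows([
  {"hand": -1, "dx": 0, "dy": 0, "dz": 1, "yaw": 0},
  {"hand": -1, "dx": 0, "dy": 0, "dz": 1, "yaw": 0},
  {"hand": -1, "dx": 0, "dy": 0, "dz": 1, "yaw": 0},
  {"hand": -1, "dx": 0, "dy": 0, "dz": 1, "yaw": 0},
  {"hand": -1, "dx": 0, "dy": 0, "dz": 0, "yaw": 0},
  {"hand": -1, "dx": 0, "dy": 0, "dz": 0, "yaw": 0},
])

```text
time: 6.33
position: [0.5108, 0.1175, 0.0332]
ee_rot: [[-0.942, 0.335, -0.0], [0.335, 0.942, 0.0], [0.0, -0.0, -1.0]]
force: [-0.5, 0.4, -0.4]
grip_width: 0.0002
finger_force: 0.0
```

```bash
python3 st.py
```

```text
6.5333 [0.511  0.1176 0.0335] [-0.0808  0.481   0.0121] [-0.0573 -0.0145  0.0054] -0.0187
[(array([298.0345, 230.931 ]), array([293, 226,  11,  10,  58], dtype=int32)), (array([311.0312, 236.3594]), array([306, 231,  12,  13,  64], dtype=int32))]
```

Request:
play_rows([
  {"hand": -1, "dx": 0, "dy": 0, "dz": 1, "yaw": 0},
  {"hand": -1, "dx": 0, "dy": 0, "dz": 1, "yaw": 0},
  {"hand": -1, "dx": 0, "dy": 0, "dz": 1, "yaw": 0},
  {"hand": -1, "dx": 0, "dy": 0, "dz": 1, "yaw": 0},
  {"hand": -1, "dx": 0, "dy": 0, "dz": 0, "yaw": 0},
  {"hand": -1, "dx": 0, "dy": 0, "dz": 0, "yaw": 0},
])

```text
time: 7.03
position: [0.5109, 0.1176, 0.0293]
ee_rot: [[-0.942, 0.335, -0.0], [0.335, 0.942, 0.0], [0.0, -0.0, -1.0]]
force: [-1.4, 0.4, -0.1]
grip_width: -0.0003
finger_force: 0.0
```

```bash
python3 st.py
```

```text
7.2333 [0.511  0.1176 0.0295] [ 0.1146 -0.1679  0.179 ] [ 0.0223  0.0191 -0.0505] -0.0187
[(array([297.9783, 231.5652]), array([293, 227,  11,   9,  46], dtype=int32)), (array([311.    , 236.3906]), array([306, 231,  12,  13,  64], dtype=int32))]
```

```bash
python3 - <<'E'
from h import *
c=r.read_camera("scene");i=c["pixels"][198:258,260:340,::-1]
cv2.imwrite("pics/r6.png",cv2.resize(i,(800,600),interpolation=cv2.INTER_NEAREST))
print(r.observe()["joint_torque"])
E
```

```text
[-7.63879439e-05 -3.42973888e+01 -2.84708959e+01  1.54435802e-04
  4.64637651e-04  3.38499012e-05]
```

View pics/r6.png

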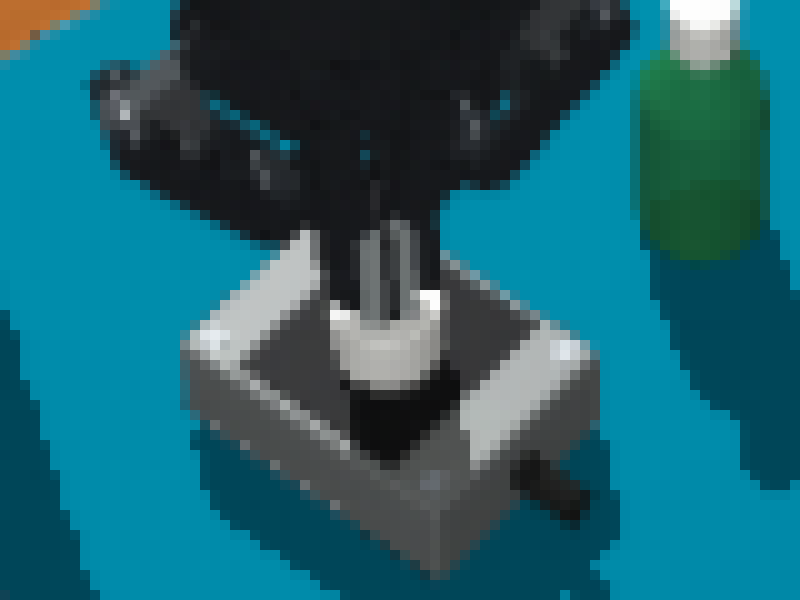

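The key is still up, with the bottom of the cap wall unchanged at row 390. The tip end is at row 315, now near the middle of the cap top, and the knuckles clear the dropper. I'll keep feeling down.

Request:
play_rows([
  {"hand": -1, "dx": 0, "dy": 0, "dz": 1, "yaw": 0},
  {"hand": -1, "dx": 0, "dy": 0, "dz": 1, "yaw": 0},
  {"hand": -1, "dx": 0, "dy": 0, "dz": 1, "yaw": 0},
  {"hand": -1, "dx": 0, "dy": 0, "dz": 1, "yaw": 0},
  {"hand": -1, "dx": 0, "dy": 0, "dz": 0, "yaw": 0},
  {"hand": -1, "dx": 0, "dy": 0, "dz": 0, "yaw": 0},
])

```text
time: 7.78
position: [0.511, 0.1176, 0.0256]
ee_rot: [[-0.942, 0.335, 0.0], [0.335, 0.942, 0.0], [-0.0, 0.0, -1.0]]
force: [-0.6, -0.2, 1.8]
grip_width: 0.0003
finger_force: 0.9
```

```bash
python3 st.py
```

```text
7.9833 [0.511  0.1176 0.0255] [-0.4197 -0.0865  2.1328] [-0.0317  0.1353  0.0067] -0.0187
[(array([298.4242, 232.4848]), array([294, 228,  10,   8,  33], dtype=int32)), (array([311.0156, 236.375 ]), array([306, 231,  12,  13,  64], dtype=int32))]
```

Contact: 2.1 N at TCP z 0.0255, so the cap surface is at a TCP reading of about 0.0266. Now I'll press down the 8 mm travel plus spring.

Request:
play_rows([
  {"hand": -1, "dx": 0, "dy": 0, "dz": 1, "yaw": 0},
  {"hand": -1, "dx": 0, "dy": 0, "dz": 1, "yaw": 0},
  {"hand": -1, "dx": 0, "dy": 0, "dz": 1, "yaw": 0},
  {"hand": -1, "dx": 0, "dy": 0, "dz": 1, "yaw": 0},
  {"hand": -1, "dx": 0, "dy": 0, "dz": 1, "yaw": 0},
  {"hand": -1, "dx": 0, "dy": 0, "dz": 1, "yaw": 0},
  {"hand": -1, "dx": 0, "dy": 0, "dz": 1, "yaw": 0},
  {"hand": -1, "dx": 0, "dy": 0, "dz": 0, "yaw": 0},
  {"hand": -1, "dx": 0, "dy": 0, "dz": 0, "yaw": 0},
])

```text
time: 8.73
position: [0.511, 0.1176, 0.0183]
ee_rot: [[-0.942, 0.335, 0.0], [0.335, 0.942, 0.0], [-0.0, 0.0, -1.0]]
force: [-0.4, 0.3, 1.8]
grip_width: 0.0002
finger_force: 0.9
```

```bash
python3 st.py
```

```text
8.9333 [0.511  0.1176 0.0184] [-0.5922  0.2238  2.3273] [ 0.0141 -0.0125  0.0426] -0.0187
[(array([299.1053, 233.4211]), array([295, 230,   9,   6,  19], dtype=int32)), (array([311.1562, 236.1406]), array([306, 230,  12,  13,  64], dtype=int32))]
```

Request:
play_rows([
  {"hand": -1, "dx": 0, "dy": 0, "dz": 1, "yaw": 0},
  {"hand": -1, "dx": 0, "dy": 0, "dz": 1, "yaw": 0},
  {"hand": -1, "dx": 0, "dy": 0, "dz": 0, "yaw": 0},
  {"hand": -1, "dx": 0, "dy": 0, "dz": 0, "yaw": 0},
])

```text
time: 9.27
position: [0.5111, 0.1176, 0.0168]
ee_rot: [[-0.942, 0.335, 0.0], [0.335, 0.942, 0.0], [-0.0, 0.0, -1.0]]
force: [-0.5, -1.0, 4.4]
grip_width: 0.0001
finger_force: 2.3
```

```bash
python3 st.py
```

```text
9.4667 [0.5111 0.1176 0.0167] [-1.4974 -0.1551  4.9124] [-0.0813  0.3197 -0.0019] -0.0187
[(array([311.0794, 236.2698]), array([306, 231,  12,  12,  63], dtype=int32)), (array([297.7059, 233.9412]), array([293, 232,  10,   4,  17], dtype=int32))]
```

The key is bottomed at 4.9 N. I'll lift and go over to square.

Request:
play_rows([
  {"hand": -1, "dx": 0, "dy": 0, "dz": -4, "yaw": 0},
  {"hand": -1, "dx": 0, "dy": 0, "dz": -10, "yaw": 0},
  {"hand": -1, "dx": 0, "dy": 0, "dz": -30, "yaw": 0},
  {"hand": -1, "dx": 0, "dy": 0, "dz": -38, "yaw": 0},
  {"hand": -1, "dx": 0, "dy": 0, "dz": -38, "yaw": 0},
  {"hand": -1, "dx": 0, "dy": 0, "dz": -20, "yaw": 0},
])

```text
time: 9.97
position: [0.5127, 0.1178, 0.1617]
ee_rot: [[-0.942, 0.335, 0.007], [0.335, 0.942, 0.001], [-0.006, 0.003, -1.0]]
force: [0.5, -0.8, 0.6]
grip_width: 0.0003
finger_force: 0.0
```

Request:
play_rows([
  {"hand": -1, "dx": -11.5, "dy": -36, "dz": 0, "yaw": 0},
  {"hand": -1, "dx": -11.5, "dy": -36, "dz": 0, "yaw": 0},
  {"hand": -1, "dx": -11.5, "dy": -36, "dz": 0, "yaw": 0},
  {"hand": -1, "dx": -11.5, "dy": -36, "dz": 0, "yaw": 0},
  {"hand": -1, "dx": -11.5, "dy": -36, "dz": 0, "yaw": 0},
  {"hand": -1, "dx": -11.5, "dy": -36, "dz": 0, "yaw": 0},
  {"hand": -1, "dx": -11.5, "dy": -36, "dz": 0, "yaw": 0},
  {"hand": -1, "dx": -11.5, "dy": -36, "dz": 0, "yaw": 0},
  {"hand": -1, "dx": -11.5, "dy": -36, "dz": 0, "yaw": 0},
  {"hand": -1, "dx": -11.5, "dy": -36, "dz": 0, "yaw": 0},
  {"hand": -1, "dx": -12, "dy": -34, "dz": 0, "yaw": 0},
  {"hand": -1, "dx": -12, "dy": -34, "dz": 0, "yaw": 0},
])

```text
time: 10.97
position: [0.4979, -0.334, 0.1564]
ee_rot: [[-0.942, 0.336, -0.0], [0.336, 0.942, 0.001], [0.0, 0.0, -1.0]]
force: [0.1, -0.7, 0.4]
grip_width: -0.0002
finger_force: 0.0
```

Request:
play_rows([
  {"hand": -1, "dx": 0, "dy": 0, "dz": 35, "yaw": 0},
  {"hand": -1, "dx": 0, "dy": 0, "dz": 35, "yaw": 0},
  {"hand": -1, "dx": 0, "dy": 0, "dz": 20, "yaw": 0},
  {"hand": -1, "dx": 0, "dy": 0, "dz": 0, "yaw": 0},
  {"hand": -1, "dx": 0, "dy": 0, "dz": 0, "yaw": 0},
  {"hand": -1, "dx": 0, "dy": 0, "dz": 0, "yaw": 0},
])

```text
time: 11.47
position: [0.4994, -0.3329, 0.0683]
ee_rot: [[-0.942, 0.335, 0.002], [0.335, 0.942, -0.002], [-0.003, -0.001, -1.0]]
force: [-0.2, -0.3, 0.6]
grip_width: 0.0002
finger_force: 0.0
```

```bash
python3 look.py .498 -.3325 .0266; python3 - <<'E'
from h import *
for n,a in(("top",(323,275)),("scene",(299,230))):
    c=r.read_camera(n)
    for x in cap(c,*a): print(n,x,plane(c,x[0],.046))
E
```

```text
11.4667 [ 0.4994 -0.3329  0.0683] [-0.1995 -0.3382  0.6198] 0.000246995060677725 [ -39.0983   14.8009   82.8905    0.007    82.1464 -109.5298]
tool delta mm [ 1.5928 -0.0971 41.7126]
[[-0.9422  0.335   0.0023]
 [ 0.3349  0.9422 -0.0017]
 [-0.0027 -0.0008 -1.    ]]
top (array([322.5       , 275.39534884]), array([318, 271,  10,  10,  86], dtype=int32)) [0.51099636 0.11892336 0.046     ]
scene (array([288.20618557, 225.46391753]), array([279, 218,  19,  17,  97], dtype=int32)) [0.48591301 0.1090006  0.046     ]
scene (array([298.19767442, 230.25581395]), array([293, 226,  11,  10,  86], dtype=int32)) [0.51297343 0.11948167 0.046     ]
scene (array([308.33333333, 239.13333333]), array([299, 231,  19,  17,  90], dtype=int32)) [0.54967389 0.12271336 0.046     ]
```

Round pressed and its box hasn't moved. Descending on square to just above the cap, with a 1 mm lateral correction.

Request:
play_rows([
  {"hand": -1, "dx": 1, "dy": 0, "dz": 12, "yaw": 0},
  {"hand": -1, "dx": 0, "dy": 0, "dz": 12, "yaw": 0},
  {"hand": -1, "dx": 0, "dy": 0, "dz": 8, "yaw": 0},
  {"hand": -1, "dx": 0, "dy": 0, "dz": 3, "yaw": 0},
  {"hand": -1, "dx": 0, "dy": 0, "dz": 2, "yaw": 0},
  {"hand": -1, "dx": 0, "dy": 0, "dz": 1, "yaw": 0},
  {"hand": -1, "dx": 0, "dy": 0, "dz": 1, "yaw": 0},
  {"hand": -1, "dx": 0, "dy": 0, "dz": 1, "yaw": 0},
  {"hand": -1, "dx": 0, "dy": 0, "dz": 1, "yaw": 0},
  {"hand": -1, "dx": 0, "dy": 0, "dz": 0, "yaw": 0},
  {"hand": -1, "dx": 0, "dy": 0, "dz": 0, "yaw": 0},
])

```text
time: 12.48
position: [0.4978, -0.3322, 0.026]
ee_rot: [[-0.942, 0.335, 0.001], [0.335, 0.942, -0.001], [-0.001, -0.0, -1.0]]
force: [0.1, -0.3, 1.6]
grip_width: -0.0002
finger_force: 0.7
```

```bash
python3 st.py
```

```text
12.6833 [ 0.4978 -0.3322  0.0258] [-0.3381 -0.4843  1.7979] [-0.0233 -0.0229 -0.0425] -0.0187
[(array([298.1494, 230.2184]), array([293, 226,  11,  10,  87], dtype=int32)), (array([308.2747, 239.1538]), array([299, 231,  19,  17,  91], dtype=int32))]
```

Contact is at the expected height. Pressing 9 mm.

Request:
play_rows([
  {"hand": -1, "dx": 0, "dy": 0, "dz": 1, "yaw": 0},
  {"hand": -1, "dx": 0, "dy": 0, "dz": 1, "yaw": 0},
  {"hand": -1, "dx": 0, "dy": 0, "dz": 1, "yaw": 0},
  {"hand": -1, "dx": 0, "dy": 0, "dz": 1, "yaw": 0},
  {"hand": -1, "dx": 0, "dy": 0, "dz": 1, "yaw": 0},
  {"hand": -1, "dx": 0, "dy": 0, "dz": 1, "yaw": 0},
  {"hand": -1, "dx": 0, "dy": 0, "dz": 1, "yaw": 0},
  {"hand": -1, "dx": 0, "dy": 0, "dz": 1, "yaw": 0},
  {"hand": -1, "dx": 0, "dy": 0, "dz": 1, "yaw": 0},
  {"hand": -1, "dx": 0, "dy": 0, "dz": 0, "yaw": 0},
  {"hand": -1, "dx": 0, "dy": 0, "dz": 0, "yaw": 0},
])

```text
time: 13.6
position: [0.4978, -0.3322, 0.0169]
ee_rot: [[-0.942, 0.335, 0.001], [0.335, 0.942, -0.001], [-0.001, -0.0, -1.0]]
force: [0.8, 0.2, 4.6]
grip_width: -0.0002
finger_force: 2.2
```

```bash
python3 st.py
```

```text
13.8 [ 0.4978 -0.3322  0.0167] [ 1.0606 -1.0844  4.0728] [-0.1215 -0.228  -0.015 ] -0.0187
[(array([298.125 , 230.2727]), array([293, 226,  11,  10,  88], dtype=int32)), (array([308.    , 239.2842]), array([299, 231,  19,  17,  95], dtype=int32))]
```

Bottomed at about 4 N. I'll lift and travel to the bar.

Request:
play_rows([
  {"hand": -1, "dx": 0, "dy": 0, "dz": -4, "yaw": 0},
  {"hand": -1, "dx": 0, "dy": 0, "dz": -10, "yaw": 0},
  {"hand": -1, "dx": 0, "dy": 0, "dz": -30, "yaw": 0},
  {"hand": -1, "dx": 0, "dy": 0, "dz": -38, "yaw": 0},
  {"hand": -1, "dx": 0, "dy": 0, "dz": -38, "yaw": 0},
  {"hand": -1, "dx": 0, "dy": 0, "dz": -20, "yaw": 0},
])

```text
time: 14.3
position: [0.4981, -0.3323, 0.1613]
ee_rot: [[-0.942, 0.335, 0.003], [0.335, 0.942, -0.003], [-0.004, -0.001, -1.0]]
force: [0.9, -0.1, 0.8]
grip_width: -0.0001
finger_force: 0.0
```

Request:
play_rows([
  {"hand": -1, "dx": 10, "dy": 33, "dz": 0, "yaw": 0},
  {"hand": -1, "dx": 10, "dy": 33, "dz": 0, "yaw": 0},
  {"hand": -1, "dx": 10, "dy": 33, "dz": 0, "yaw": 0},
  {"hand": -1, "dx": 10, "dy": 33, "dz": 0, "yaw": 0},
  {"hand": -1, "dx": 10, "dy": 33, "dz": 0, "yaw": 0},
  {"hand": -1, "dx": 10, "dy": 33, "dz": 0, "yaw": 0},
  {"hand": -1, "dx": 10, "dy": 33, "dz": 0, "yaw": 0},
  {"hand": -1, "dx": 10, "dy": 33, "dz": 0, "yaw": 0},
  {"hand": -1, "dx": 10, "dy": 33, "dz": 0, "yaw": 0},
  {"hand": -1, "dx": 10, "dy": 33, "dz": 0, "yaw": 0},
  {"hand": -1, "dx": 10, "dy": 33, "dz": 0, "yaw": 0},
  {"hand": -1, "dx": 10, "dy": 33, "dz": 0, "yaw": 0},
])

```text
time: 15.3
position: [0.5158, 0.083, 0.1559]
ee_rot: [[-0.942, 0.335, -0.003], [0.335, 0.942, -0.0], [0.003, -0.001, -1.0]]
force: [0.3, -0.0, 0.2]
grip_width: 0.0001
finger_force: 0.0
```

Request:
play_rows([
  {"hand": -1, "dx": 9.5, "dy": 33, "dz": 0, "yaw": 0},
  {"hand": -1, "dx": 9.5, "dy": 33, "dz": 0, "yaw": 0},
  {"hand": -1, "dx": 9.5, "dy": 33, "dz": 0, "yaw": 0},
  {"hand": -1, "dx": 9.5, "dy": 33, "dz": 0, "yaw": 0},
  {"hand": -1, "dx": 9.5, "dy": 33, "dz": 0, "yaw": 0},
  {"hand": -1, "dx": 9.5, "dy": 33, "dz": 0, "yaw": 0},
  {"hand": -1, "dx": 9.5, "dy": 32, "dz": 0, "yaw": 0},
  {"hand": -1, "dx": 9.5, "dy": 32, "dz": 0, "yaw": 0},
  {"hand": -1, "dx": 0, "dy": 0, "dz": 0, "yaw": 0},
  {"hand": -1, "dx": 0, "dy": 0, "dz": 0, "yaw": 0},
])

```text
time: 16.13
position: [0.532, 0.3548, 0.155]
ee_rot: [[-0.943, 0.332, -0.003], [0.332, 0.943, -0.002], [0.002, -0.003, -1.0]]
force: [-0.4, -0.8, -0.8]
grip_width: -0.0001
finger_force: 0.0
```

```bash
python3 look.py .534 .3535 .0266; python3 - <<'E'
from h import *
for n,a in(("top",(490,277)),("scene",(124,329))):
    c=r.read_camera(n)
    for x in cap(c,*a): print(n,x,plane(c,x[0],.046))
E
```

```text
16.1333 [0.532  0.3548 0.155 ] [-0.3763 -0.7515 -0.8141] -0.00011980089739419991 [ 28.6294  17.3515  69.6571  -0.0109  93.2094 -41.961 ]
tool delta mm [ -2.6479  -0.1826 128.3851]
[[-0.9432  0.3323 -0.0032]
 [ 0.3323  0.9432 -0.002 ]
 [ 0.0024 -0.003  -1.    ]]
top (array([491.21649485, 276.60824742]), array([486, 272,  12,  10,  97], dtype=int32)) [ 0.49743565 -0.33332953  0.046     ]
scene (array([123.30769231, 330.05384615]), array([116, 323,  16,  15, 130], dtype=int32)) [ 0.49818635 -0.33264537  0.046     ]
```

Request:
play_rows([
  {"hand": -1, "dx": -1, "dy": 0, "dz": 38, "yaw": 0},
  {"hand": -1, "dx": 0, "dy": 0, "dz": 38, "yaw": 0},
  {"hand": -1, "dx": 0, "dy": 0, "dz": 24, "yaw": 0},
  {"hand": -1, "dx": 0, "dy": 0, "dz": 12, "yaw": 0},
  {"hand": -1, "dx": 0, "dy": 0, "dz": 0, "yaw": 0},
  {"hand": -1, "dx": 0, "dy": 0, "dz": 0, "yaw": 0},
  {"hand": -1, "dx": 0, "dy": 0, "dz": 0, "yaw": 0},
])

```text
time: 16.82
position: [0.5361, 0.3536, 0.0473]
ee_rot: [[-0.942, 0.336, 0.004], [0.336, 0.942, 0.002], [-0.003, 0.003, -1.0]]
force: [0.2, -0.1, 0.7]
grip_width: -0.0
finger_force: 0.0
```

```bash
python3 look.py .534 .3535 .0266
```

```text
16.8167 [0.5361 0.3536 0.0473] [ 0.1882 -0.1482  0.6832] -1.6134490318806825e-05 [ 28.3554  20.6992  77.8159  -0.0002  81.2168 -42.0163]
tool delta mm [ 1.9895 -0.9077 20.7157]
[[-0.9419  0.3359  0.0041]
 [ 0.3359  0.9419  0.0022]
 [-0.0031  0.0035 -1.    ]]
```

Request:
play_rows([
  {"hand": -1, "dx": 1, "dy": 0, "dz": 8, "yaw": 0},
  {"hand": -1, "dx": 0, "dy": 0, "dz": 5, "yaw": 0},
  {"hand": -1, "dx": 0, "dy": 0, "dz": 2, "yaw": 0},
  {"hand": -1, "dx": 0, "dy": 0, "dz": 1, "yaw": 0},
  {"hand": -1, "dx": 0, "dy": 0, "dz": 1, "yaw": 0},
  {"hand": -1, "dx": 0, "dy": 0, "dz": 1, "yaw": 0},
  {"hand": -1, "dx": 0, "dy": 0, "dz": 1, "yaw": 0},
  {"hand": -1, "dx": 0, "dy": 0, "dz": 0, "yaw": 0},
  {"hand": -1, "dx": 0, "dy": 0, "dz": 0, "yaw": 0},
  {"hand": -1, "dx": 0, "dy": 0, "dz": 0, "yaw": 0},
])

```text
time: 17.65
position: [0.5335, 0.3538, 0.0258]
ee_rot: [[-0.942, 0.335, 0.0], [0.335, 0.942, 0.0], [-0.0, 0.0, -1.0]]
force: [0.5, -0.1, 1.6]
grip_width: 0.0002
finger_force: 0.9
```

```bash
python3 st.py
```

```text
17.85 [0.5335 0.3538 0.0257] [-0.5836  0.0046  1.9981] [-0.0086  0.1629 -0.006 ] -0.0187
[(array([298.1461, 230.3258]), array([293, 226,  11,  10,  89], dtype=int32)), (array([308.0099, 239.1782]), array([299, 231,  19,  17, 101], dtype=int32))]
```

Request:
play_rows([
  {"hand": -1, "dx": 0, "dy": 0, "dz": 1, "yaw": 0},
  {"hand": -1, "dx": 0, "dy": 0, "dz": 1, "yaw": 0},
  {"hand": -1, "dx": 0, "dy": 0, "dz": 1, "yaw": 0},
  {"hand": -1, "dx": 0, "dy": 0, "dz": 1, "yaw": 0},
  {"hand": -1, "dx": 0, "dy": 0, "dz": 1, "yaw": 0},
  {"hand": -1, "dx": 0, "dy": 0, "dz": 1, "yaw": 0},
  {"hand": -1, "dx": 0, "dy": 0, "dz": 1, "yaw": 0},
  {"hand": -1, "dx": 0, "dy": 0, "dz": 1, "yaw": 0},
  {"hand": -1, "dx": 0, "dy": 0, "dz": 1, "yaw": 0},
  {"hand": -1, "dx": 0, "dy": 0, "dz": 0, "yaw": 0},
  {"hand": -1, "dx": 0, "dy": 0, "dz": 0, "yaw": 0},
])

```text
time: 18.77
position: [0.5335, 0.3538, 0.0169]
ee_rot: [[-0.942, 0.335, 0.0], [0.335, 0.942, 0.0], [-0.0, 0.0, -1.0]]
force: [-1.3, 0.2, 4.8]
grip_width: -0.0003
finger_force: 2.2
```

```bash
python3 st.py
```

```text
18.9667 [0.5335 0.3538 0.0167] [-1.2743  0.4292  4.7667] [0.0148 0.2348 0.0336] -0.0187
[(array([298.1461, 230.3258]), array([293, 226,  11,  10,  89], dtype=int32)), (array([308.02, 239.2 ]), array([299, 231,  19,  17, 100], dtype=int32))]
```

Bottomed. I'll lift, move back toward the robot, and take a final look.

Request:
play_rows([
  {"hand": -1, "dx": 0, "dy": 0, "dz": -4, "yaw": 0},
  {"hand": -1, "dx": 0, "dy": 0, "dz": -10, "yaw": 0},
  {"hand": -1, "dx": 0, "dy": 0, "dz": -30, "yaw": 0},
  {"hand": -1, "dx": 0, "dy": 0, "dz": -38, "yaw": 0},
  {"hand": -1, "dx": 0, "dy": 0, "dz": -38, "yaw": 0},
  {"hand": -1, "dx": 0, "dy": 0, "dz": -30, "yaw": 0},
  {"hand": -1, "dx": 30, "dy": 0, "dz": 0, "yaw": 0},
  {"hand": -1, "dx": 30, "dy": 0, "dz": 0, "yaw": 0},
  {"hand": -1, "dx": 30, "dy": 0, "dz": 0, "yaw": 0},
  {"hand": -1, "dx": 30, "dy": 0, "dz": 0, "yaw": 0},
  {"hand": -1, "dx": 30, "dy": 0, "dz": 0, "yaw": 0},
  {"hand": -1, "dx": 0, "dy": 0, "dz": 0, "yaw": 0},
])

```text
time: 19.97
position: [0.3874, 0.4054, 0.1668]
ee_rot: [[-0.944, 0.331, -0.003], [0.331, 0.944, 0.001], [0.003, -0.0, -1.0]]
force: [0.3, -0.2, -0.9]
grip_width: -0.0002
finger_force: 0.0
```

Request:
play_rows([
  {"hand": -1, "dx": 20, "dy": 0, "dz": 0, "yaw": 0},
  {"hand": -1, "dx": 0, "dy": 0, "dz": 0, "yaw": 0},
  {"hand": -1, "dx": 0, "dy": 0, "dz": 0, "yaw": 0},
  {"hand": -1, "dx": 0, "dy": 0, "dz": 0, "yaw": 0},
])

```text
time: 20.3
position: [0.374, 0.4103, 0.1664]
ee_rot: [[-0.942, 0.336, 0.001], [0.336, 0.942, -0.001], [-0.001, -0.0, -1.0]]
force: [-0.4, 0.1, -0.9]
grip_width: 0.0002
finger_force: 0.0
```

```bash
python3 - <<'E'
from h import *
T=r.read_camera("top");S=r.read_camera("scene");print(r.observe()["time"],r.observe()["dq"])
f=lambda c,u,v:cv2.resize(c["pixels"][v-30:v+30,u-26:u+27,::-1],(266,300),interpolation=cv2.INTER_NEAREST)
cv2.imwrite("pics/end.png",np.vstack([np.hstack([f(T,323,275),f(T,490,277),f(T,235,268)]),np.hstack([f(S,299,232),f(S,126,333),f(S,377,193)])]))
E
```

```text
20.4 [-0.12556673  0.06748537  0.02055025  0.22268816  0.08076607  0.0878733 ]
```

View pics/end.png

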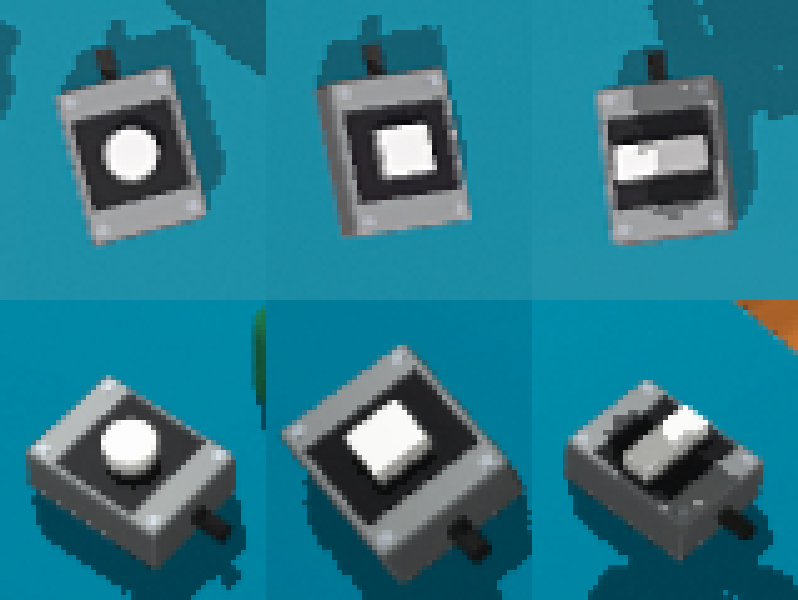

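All three caps stand lower than before: round at (130,445), square at (385,440) and bar at (665,440) in the lower row. The boxes are where they were and the arm is clear, so I'm handing in.

```bash
python3 -c "
from bench import r
print(r.job_done())"
```

```text
the job is handed in; nothing more can be done
None
```

The round, square and bar keys were pressed to their stops in that order, at about 4–5 N each, and the job is handed in at about 20 s; the arm did not touch the hot-air box or the loose items.

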